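Refill the new spice rack in reverse order

ROBOT

A 6-joint arm with a two-finger parallel gripper is mounted at the origin on the work surface. World frame = base frame: x ahead of the robot, y to its left, z up, the work surface at z = 0. Lengths are in m, angles in rad, forces in N, time in s.
With the tool pointing down it reaches from about 0.25 to 0.775 m from the base axis. Payload 4 kg.
Tool frame: the origin (TCP) lies between the finger pads; the fingertips stand 25 mm ahead of it and the grasp point (between the pads) lies 6 mm ahead of it (robot.tip_reach is the distance from the TCP to the fingertips, in m); z points along the fingers, y is the line along which they close (so a half turn about z gives the same grasp; the last joint's range is limited). The gripper opens to 94 mm and grips with 3 to 60 N. Pads are 16 mm wide; open, the fingers measure 119 mm over their backs; the gripper's body (75 mm by 177 mm) begins 78 mm behind the grasp point.
Start: joints at [1.193, 0.087, 1.371, -0, 1.684, -0.103], TCP at [0.149, 0.529, 0.196] pointing down, gripper open.
Joint ranges: [-3.1, 3.1], [-0.76, 2.03], [0.27, 2.55], [-1.08, 4.22], [0.17, 2.65], [-2.57, 2.57]. Speed limits (rad/s): [2.79, 2.79, 3.14, 3.14, 3.14, 3.14].

INTERFACE

Orientations are given as [roll, pitch, yaw] about the fixed x, y, z axes, in that order (R = Rz(yaw) Ry(pitch) Rx(roll)).
In Python, from bench import sensors, snapshot, camera_info, ticket, robot gives the robot as it stands.
- The arm moves only by the tool arm_command, never from a script. Its argument "plan" is a list of rows, each an object with "grip": the closure, from -1 (fully open) to 1 (shut); "slide": the shift along the tool's x, y, z normalised to -1 to 1, where 1 is 500 mm, a list of three; "spin": the turn about the tool's z normalised to -1 to 1, where 1 is 5 degrees. A call has 1 to 10 rows; each row shifts and turns the commanded pose from where the row before left it, along the tool's axes as they then stand; what a row does not reach is not made up. A row lasts 1/8 s, in which the tool goes at most 62.5 mm and 10.7 degrees, less where a joint would pass 70% of its speed; a pose out of reach is approached as far as the arm can. A call with a number of a shift or a turn outside -1 to 1 is refused whole. A call with a gripper value outside its range is refused whole. The fingers move at their own pace and stop on an object; the grip force is fixed at half the most. Time passes only in rows, so rows that do not move let the fingers close. It gives the time, the measured TCP pose, the force, the opening and the grip force at its end, in the units of the state.
- sensors.get_obs(): the state, without advancing time (a new reading comes with each control period).
- snapshot(name): name is "side" or "top" or "wrist"; returns the picture (480x640x3 uint8, red, green, blue); there is no depth.
- camera_info(name): a dict with "fx", "fy", "cx", "cy" (pixels), "k1" (the pictures are not rectified: a ray, as slopes to the right and down, at radius r is drawn at 1 + k1 r^2 times it, then the intrinsics apply), "position" and "rotation" of the camera in the world. Camera axes: x right, y up, looking along -z (the intrinsics and any distortion apply to the point x, -y, -z); pixel columns grow to the right and rows downward; lengths in m; the calibration is good to about 2 mm. A picture is of the moment at which its call begins: read the wrist's pose just before it. camera_info takes no time and is no camera call; for the wrist camera it gives the pose at the moment of the call.
- ticket.close_job(): hands the job in; it is judged then, once.
The state is a dict: "time": time; "joint_positions": joint angles; "qvel": joint speeds; "joint_torque": joint torques, N m; "tool_pos": TCP position; "ee_rot": TCP orientation; "wrist_force": force on the tool from outside, world axes, zero at the start; "wrist_torque": the same for the moment, N m; "width": finger opening in m; "finger_force": force on a finger pad.
Only numpy, scipy, OpenCV 4.12 (cv2) and the standard library are available. Lean on these libraries where they do the work, as an engineer would, in place of code of your own. Each camera call takes 0.05 s, during which the arm holds its last target. There are 200 camera calls.

TASK

The new spice rack will hang on the other side of the cooker, so move the four spice containers from the old board into it in reverse order: the one nearest the old board's handle goes into the compartment farthest from the new rack's handle, and so on along the row, one to each compartment. Keep them upright all the way and leave them standing flat on the compartment floors, and do not knock or shift the glass, pliers, spectacles or carton on the table.

Things in the scene. Friction and masses are not known exactly. Their poses are not given: they have to be found in the camera images.
- old_board: dark wooden board, fixed on the table, 293 mm long (x), 85 wide (y), 12 thick, with a flat handle (50 x 30 mm) at its +x end. Four cork pads lie in a row at x = -108, -36, 36, 108 mm, y = 0, pad tops 16 mm above the table. Origin: underside centre of the board without its handle. It points roughly away from the robot, handle at the far end, on the left or right.
- new_rack: light wooden open rack, empty, fixed on the table, 293 mm long (x), 77 wide (y), walls 25 mm high, 5 thick, inner floor 5 mm above the table, flat handle (50 x 30 x 12 mm) at its +x end. Four compartments 67 x 67 mm inside, centres at x = -108, -36, 36, 108 mm, y = 0. Origin: underside centre without the handle. It points roughly away from the robot, handle far, beside the old board.
- mill: turned wooden pepper mill, round, 107 mm tall with a small steel ball on top; foot 44 mm across, waist 33 mm, straight head 40 mm across from 70 to 96 mm above its foot (grip the head there); about 0.16 kg. Origin: centre of its underside, z up. Loose.
- square_jar: square brown glass jar, 42 x 42 mm in plan (faces square to its own x and y, turned at most 0.12 rad from the board), glass 66 mm high, above it a round black lid 38 mm across and 16 mm high (82 mm in all); about 0.18 kg. Origin: centre of its underside, z up. Loose.
- pot: round white ceramic pot with straight sides, 48 mm across and 66 mm high, with a cork stopper 40 mm across and 12 mm high on top (78 mm in all); about 0.22 kg. Origin: centre of its underside, z up. Loose.
- shaker: slim round steel shaker, 36 mm across with straight sides up to 80 mm, domed dark top to 94 mm; about 0.14 kg. Origin: centre of its underside, z up. Loose.
- pad_mill: flat round cork pad, 62 mm across and 4 mm thick, fixed to the old board; the pepper mill stands on it at the start (within 4 mm of its centre). All four pads are alike; which place along the old board this one has changes from start to start. Origin: centre of its underside; axes parallel to the old board's.
- pad_square_jar: flat round cork pad, 62 mm across and 4 mm thick, fixed to the old board; the square jar stands on it at the start (within 4 mm of its centre). All four pads are alike; which place along the old board this one has changes from start to start. Origin: centre of its underside; axes parallel to the old board's.
- pad_pot: flat round cork pad, 62 mm across and 4 mm thick, fixed to the old board; the white pot stands on it at the start (within 4 mm of its centre). All four pads are alike; which place along the old board this one has changes from start to start. Origin: centre of its underside; axes parallel to the old board's.
- pad_shaker: flat round cork pad, 62 mm across and 4 mm thick, fixed to the old board; the steel shaker stands on it at the start (within 4 mm of its centre). All four pads are alike; which place along the old board this one has changes from start to start. Origin: centre of its underside; axes parallel to the old board's.
- glass: bystander: empty stemmed wine glass, 135 mm tall, 70 mm across; origin under its foot
- pliers: bystander: pliers with red grips, lying flat, 170 mm long, 60 mm wide; origin near the middle, on the table
- spectacles: bystander: folded brass spectacles, 125 x 50 mm, lying flat; origin under the middle
- carton: bystander: small blue carton, 55 x 88 x 23 mm; origin under its centre
Things that resemble listed ones, but are neither listed nor needed, are in the scene too. What is shaped like the shaker but purple or turquoise is not meant.

How it is judged:
By the outcome, as a careful person would: the job done as asked, in the order asked, and still so for the second after the job is handed in, with the robot touching nothing.
It also fails if it takes over 125 s, if anything falls off the work surface, if the arm or the gripper's body presses on something with over 40 N, if the wrist force passes 120 N, or if a joint passes its speed limit or range.

## Working session

There is one attempt and no reset: what is moved stays moved. The work goes in short steps, Python scripts to look and compute and a tool call to move; the robot and the scene stay as the last step left them, time stands still between calls to the robot, and variables do not carry over. Pictures are saved under pics/ and viewed, at most 14 in all, crops included, and the job is handed in when it is done.

Besides the shell and the picture viewer there is one more tool, called after "Request:" as name(argument=value, ...) on one line, values as JSON. arm_command: Moves the arm, as the interface text tells. Scaled input: -1 to 1 covers 500 mm each way for a shift and 5 degrees each way for a turn. Its arguments: {"type":"object","properties":{"plan":{"type":"array","items":{"type":"object","properties":{"grip":{"type":"number"},"slide":{"type":"array","items":{"type":"number"}},"spin":{"type":"number"}}}}},"required":["plan"]}

```bash
mkdir -p pics; ls; python3 - <<'E'
from bench import sensors,snapshot,camera_info,robot
import cv2
o=sensors.get_obs(); print(o)
for n in ("top","side","wrist"):
    i=camera_info(n); print(n,i)
    cv2.imwrite(f"pics/{n}0.png",snapshot(n)[:,:,::-1])
E
```

```text
pics
{'time': 0.0, 'joint_positions': array([ 1.19289738e+00,  8.79504688e-02,  1.37224224e+00, -4.43695090e-05,
        1.68362602e+00, -1.03095025e-01]), 'qvel': array([-0.00033815,  0.0004926 , -0.00078769,  0.00075041,  0.00045538,
       -0.00130646]), 'joint_torque': array([ 7.59980994e-04, -3.40200770e+01, -3.02417922e+01,  7.18299346e-02,
        3.33333551e-02, -1.65142906e-04]), 'tool_pos': array([0.14904876, 0.52881558, 0.1945128 ]), 'ee_rot': array([-3.13937386e+00, -1.85226550e-04,  2.86678358e+00]), 'wrist_force': array([ 1.29462246,  0.67270712, -0.50601383]), 'wrist_torque': array([ 0.01106008, -0.02207822,  0.02545416]), 'finger_force': 0.0, 'width': 0.09396576713634218}
top {'fx': 603.9455665570923, 'fy': 603.9455665570923, 'cx': 326.4821741438538, 'cy': 229.52286004292213, 'k1': -0.13112569623256026, 'position': array([0.28691845, 0.00691015, 1.20934516]), 'rotation': array([ 0.23482578, -0.00412898, -1.54322591])}
side {'fx': 588.6340896115969, 'fy': 588.6340896115969, 'cx': 303.40242929388035, 'cy': 244.92969179153036, 'k1': -0.09937749914874687, 'position': array([ 0.41462761, -0.78569476,  0.98275247]), 'rotation': array([ 0.70399257,  0.0021017 , -0.20686786])}
wrist {'fx': 400.2919020927446, 'fy': 400.2919020927446, 'cx': 325.5352493528429, 'cy': 237.09575970085274, 'k1': -0.09138430231913634, 'position': array([0.07354847, 0.5510449 , 0.38369298]), 'rotation': array([-2.64413886e-01,  6.51524239e-04,  1.29664757e+00])}
```

View pics/top0.png

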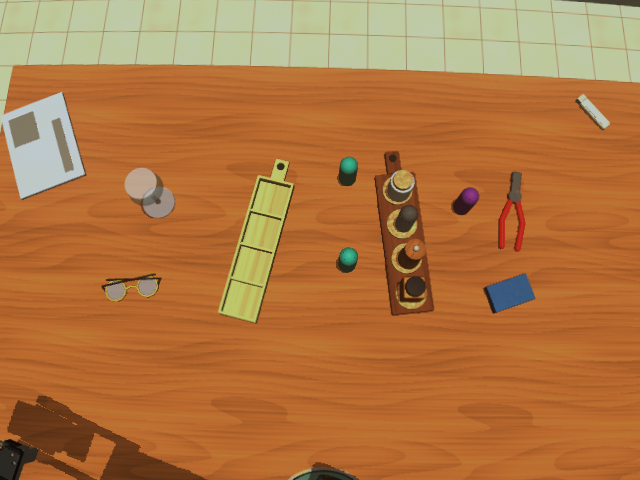

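View pics/side0.png

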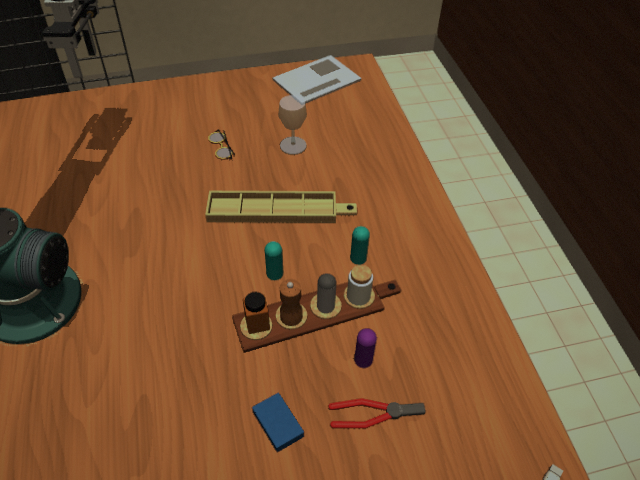

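The top view shows the board with, counted from its handle: pot (402,182), shaker (406,218), mill (414,250), jar (414,288). The rack is at (258,248), with its handle at (280,168). Things that could be taken for the shaker: steel (406,218), turquoise (348,168) and (347,260), purple (466,200). I choose the steel one at (406,218). The side view agrees with this order.

```bash
cat > h.py <<'E'
import numpy as np, cv2
from scipy.spatial.transform import Rotation as Ro
from bench import sensors,snapshot,camera_info
def R(rpy): return Ro.from_euler('xyz',rpy).as_matrix()
def ray(i,px):
    K=np.array([[i['fx'],0,i['cx']],[0,i['fy'],i['cy']],[0,0,1.]])
    p=cv2.undistortPoints(np.array(px,float).reshape(-1,1,2),K,np.array([i['k1'],0,0,0.])).reshape(-1,2)
    d=np.c_[p[:,0],-p[:,1],-np.ones(len(p))]
    return np.array(i['position']),d@R(i['rotation']).T
def onplane(i,px,z):
    c,d=ray(i,px); return c+d*((z-c[2])/d[:,2])[:,None]
def proj(i,P):
    q=(np.atleast_2d(P)-i['position'])@R(i['rotation'])
    p=np.c_[q[:,0],-q[:,1]]/-q[:,2:]
    p*=1+i['k1']*(p**2).sum(1,keepdims=True)
    return p*i['fx']+[i['cx'],i['cy']]
def two(i,p,j,q):
    a,d=ray(i,p);b,e=ray(j,q);d=d[0];e=e[0]
    s=np.linalg.lstsq(np.c_[d,-e],b-a,rcond=None)[0]
    A=a+s[0]*d;B=b+s[1]*e
    return (A+B)/2,np.linalg.norm(A-B)
E
python3 - <<'E'
from h import *
im=cv2.imread('pics/top0.png');h=cv2.cvtColor(im,cv2.COLOR_BGR2HSV)
for n,p in dict(rackfloor=(265,215),rackfl2=(240,295),handle=(277,175),table=(320,220),board=(385,230),board2=(425,300),pad=(400,290),pad2=(391,225),cork=(402,178),white=(400,190),steel=(405,222),lid=(414,286),jar=(408,300),mill=(416,248),ball=(417,246)).items(): print(n,h[p[1],p[0]])
cv2.imwrite('pics/cropT.png',cv2.resize(im[145:330,210:450],None,fx=3.2,fy=3.2,interpolation=cv2.INTER_CUBIC)[:600])
s=cv2.imread('pics/side0.png')
cv2.imwrite('pics/cropS.png',cv2.resize(s[180:360,195:410],None,fx=3.3,fy=3.3,interpolation=cv2.INTER_CUBIC)[:600])
E
```

```text
rackfloor [ 18 163  69]
rackfl2 [ 33 120 198]
handle [ 33 117 199]
table [ 13 192 177]
board [ 10 193 119]
board2 [ 16 166 154]
pad [ 13 206  52]
pad2 [ 18 155 188]
cork [ 19 151 188]
white [ 15  14 144]
steel [ 14 108  52]
lid [ 13 103  57]
jar [ 12 205  56]
mill [ 39  26 194]
ball [ 19  62 181]
```

View pics/cropT.png

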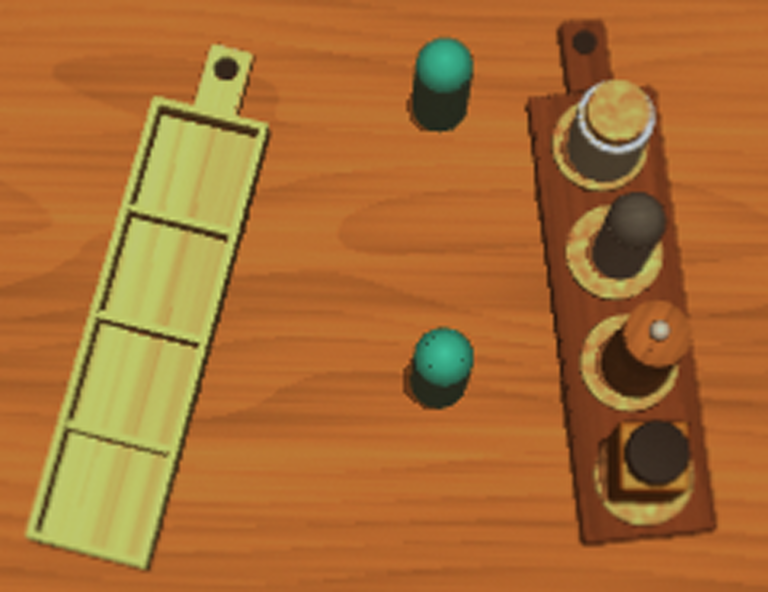

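View pics/cropS.png

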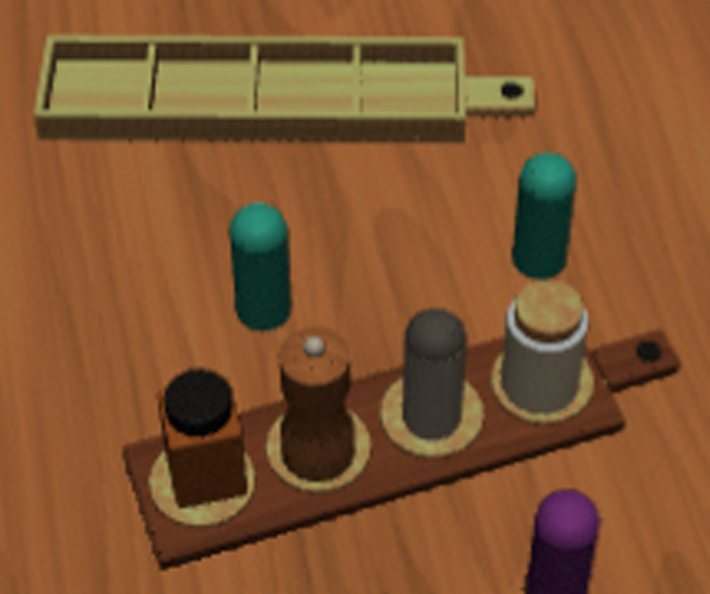

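The crops confirm the steel shaker at top-crop (636,220). Order from the handle: cork-topped pot, shaker, mill with its ball at (660,330), black-lidded jar at (659,452). Next I cast these points.

```bash
python3 - <<'E'
from h import *
np.set_printoptions(precision=4,suppress=True)
T=camera_info('top');S=camera_info('side')
t=lambda *p:np.array(p,float)/3.2+[210,145]
s=lambda *p:np.array(p,float)/3.3+[195,180]
rk=onplane(T,[t(153,97),t(269,123),t(149,569),t(27,538)],.025)
rs=onplane(S,[s(463,38),s(463,117),s(38,117),s(50,38)],.025)
bd=onplane(T,[t(528,100),t(655,88),t(715,528),t(582,544)],.012)
bs=onplane(S,[s(622,418),s(163,556),s(125,447)],.012)
for n,c in(('rackT',rk),('rackS',rs),('boardT',bd)):
    ctr=c.mean(0);ax=(c[0]+c[1]-c[2]-c[3])/2;ay=(c[0]+c[3]-c[1]-c[2])/2
    print(n,ctr[:2],np.linalg.norm(ax),np.linalg.norm(ay),np.arctan2(ax[1],ax[0]),np.arctan2(-ay[0],ay[1]))
print(bd[:,:2],bs[:,:2])
for n,a,b,z in(('pot',t(617,111),s(549,308),.094),('mill',t(660,330),s(314,345),.119),('jar',t(659,452),s(199,403),.098),('shaker',t(637,218),s(436,335),.1)):
    print(n,onplane(T,[a],z)[0],onplane(S,[b],z)[0],*two(T,a,S,b))
# colour mask for rack
h=cv2.cvtColor(cv2.imread('pics/top0.png'),cv2.COLOR_BGR2HSV)
m=cv2.inRange(h,(25,60,80),(40,200,255));m[:130]=0
m=cv2.morphologyEx(cv2.morphologyEx(m,cv2.MORPH_CLOSE,np.ones((5,5))),cv2.MORPH_OPEN,np.ones((19,19)))
c=max(cv2.findContours(m,0,2)[0],key=cv2.contourArea)
print([ (n,onplane(T,[p],.025)[0,:2]) for n,p in enumerate(cv2.boxPoints(cv2.minAreaRect(c)))])
E
```

```text
rackT [0.5304 0.1481] 0.29289324285285684 0.0775127071257114 -0.21407631672034172 -0.20763735925475224
rackS [0.5347 0.1473] 0.2891604113341403 0.07611528346744052 -0.2099816004935114 -0.2260822556735774
boardT [ 0.5525 -0.1479] 0.28929222177802455 0.08391419383817747 0.12488340751292525 0.1359215390972033
[[ 0.6906 -0.0882]
 [ 0.7015 -0.1715]
 [ 0.4149 -0.2074]
 [ 0.4031 -0.1244]] [[ 0.7048 -0.1694]
 [ 0.4201 -0.2067]
 [ 0.4086 -0.1281]]
pot [ 0.6576 -0.1359  0.094 ] [ 0.6612 -0.139   0.094 ] [ 0.6607 -0.1364  0.0898] 0.003247632677719467
mill [ 0.5172 -0.1573  0.119 ] [ 0.5204 -0.1552  0.119 ] [ 0.5185 -0.1569  0.1209] 0.0033870724710340764
jar [ 0.4492 -0.1596  0.098 ] [ 0.4531 -0.1659  0.098 ] [ 0.4519 -0.1606  0.09  ] 0.0031514660618091324
shaker [ 0.589  -0.1469  0.1   ] [ 0.5917 -0.1487  0.1   ] [ 0.591  -0.1472  0.0974] 0.0024950000005211216
[(0, array([0.3967, 0.219 ])), (1, array([0.6938, 0.1566])), (2, array([0.6732, 0.078 ])), (3, array([0.3789, 0.1441]))]
```

Request:
arm_command(plan=[{"grip": -1,"slide": [-0.082,-0.077,-0.05],"spin": 0},{"grip": -1,"slide": [-0.082,-0.077,-0.05],"spin": 0},{"grip": -1,"slide": [-0.082,-0.077,-0.05],"spin": 0},{"grip": -1,"slide": [-0.082,-0.077,-0.05],"spin": 0},{"grip": -1,"slide": [-0.082,-0.077,0],"spin": 0},{"grip": -1,"slide": [-0.082,-0.077,0],"spin": 0},{"grip": -1,"slide": [-0.082,-0.077,0],"spin": 0},{"grip": -1,"slide": [-0.082,-0.077,0],"spin": 0},{"grip": -1,"slide": [-0.082,-0.077,0],"spin": 0},{"grip": -1,"slide": [0,0,0],"spin": 0}])

```text
time: 1.4
tool_pos: [0.4114, 0.0927, 0.2946]
ee_rot: [-3.14, -0.002, 2.86]
wrist_force: [-0.3, 0.2, -0.4]
width: 0.0942
finger_force: 0.0
```

```bash
python3 - <<'E'
from h import *
import pickle
i=camera_info('wrist');im=snapshot('wrist')
pickle.dump(i,open('w1.pkl','wb'));cv2.imwrite('pics/w1.png',im[:,:,::-1]);print(i['position'],i['rotation'],sensors.get_obs()['tool_pos'])
E
```

```text
[0.3362527  0.11520311 0.48379398] [-2.62897253e-01 -3.99535198e-05  1.28960499e+00] [0.41062936 0.09449161 0.29497038]
```

View pics/w1.png

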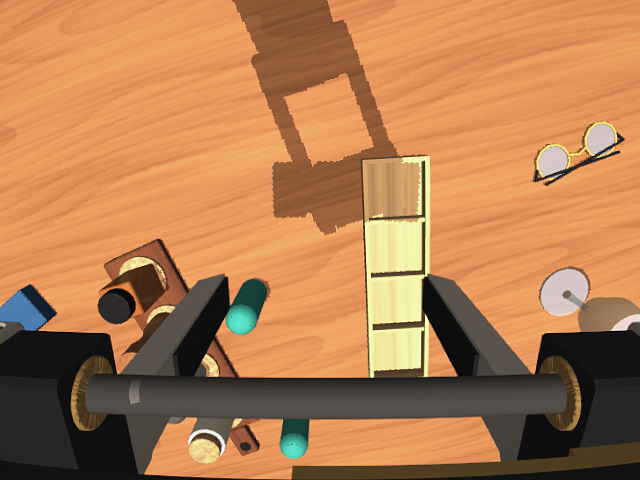

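Request:
arm_command(plan=[{"grip": -1,"slide": [-0.082,-0.077,0],"spin": 0},{"grip": -1,"slide": [-0.082,-0.077,0],"spin": 0},{"grip": -1,"slide": [-0.082,-0.077,0],"spin": 0},{"grip": -1,"slide": [-0.082,-0.077,0],"spin": 0},{"grip": -1,"slide": [0,0,0],"spin": -0.92},{"grip": -1,"slide": [0,0,0],"spin": -0.92},{"grip": -1,"slide": [0,0,0],"spin": -0.92},{"grip": -1,"slide": [0,0,0],"spin": -0.92},{"grip": -1,"slide": [0,0,0],"spin": -0.92},{"grip": -1,"slide": [0,0,0],"spin": 0}])

```text
time: 2.7
tool_pos: [0.5265, -0.095, 0.2958]
ee_rot: [3.141, 0.0, -3.013]
wrist_force: [-0.8, 0.3, 0.5]
width: 0.0942
finger_force: 0.0
```

The wrist view shows the rack's near end, with rim corners at (362,158) and (430,156) and a divider at about y=218.

```bash
python3 - <<'E'
from h import *
import pickle
i=pickle.load(open('w1.pkl','rb'))
print(onplane(i,[(362,158),(430,156),(370,377)],.025).round(4))
c=np.array([.532,.148]);a=-.212
for x,y in((-.1465,-.0385),(-.1465,.0385)): print(c+[x*np.cos(a)-y*np.sin(a),x*np.sin(a)+y*np.cos(a)])
i=camera_info('wrist');im=snapshot('wrist')
pickle.dump(i,open('w2.pkl','wb'));cv2.imwrite('pics/w2.png',im[:,:,::-1]);print(sensors.get_obs()['tool_pos'])
E
```

```text
[[0.3773 0.1463 0.025 ]
 [0.3961 0.2215 0.025 ]
 [0.6562 0.0843 0.025 ]]
[0.38067884 0.14118781]
[0.39688083 0.21646394]
[ 0.52646781 -0.09530642  0.29573696]
```

View pics/w2.png

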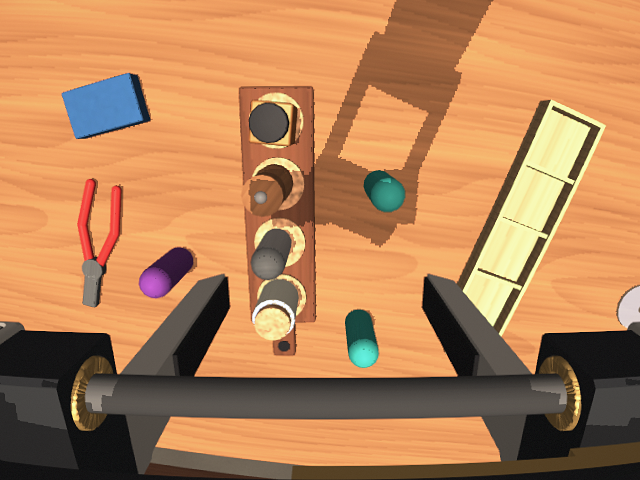

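Wrist view 2: jar lid (268,123), mill ball (261,198), shaker dome (267,262), pot cork (273,322), board near corners (239,87) and (313,88), rack near corners (551,100) and (606,124).

```bash
python3 - <<'E'
from h import *
import pickle
i=pickle.load(open('w2.pkl','rb'))
for n,p,z in(('jar',(268,123),.098),('mill',(261,198),.119),('shaker',(267,262),.1),('pot',(273,322),.094),('bN-',(239,87),.012),('bN+',(313,88),.012),('rN+',(606,124),.025),('rN-',(551,100),.025),('turqN',(388,194),.09),('turqF',(363,354),.09)):
    print(n,onplane(i,[p],z)[0].round(4))
E
```

```text
jar [ 0.4497 -0.1572  0.098 ]
mill [ 0.5175 -0.1543  0.119 ]
shaker [ 0.5858 -0.1451  0.1   ]
pot [ 0.6553 -0.1333  0.094 ]
bN- [ 0.4143 -0.2057  0.012 ]
bN+ [ 0.4053 -0.1226  0.012 ]
rN+ [0.3941 0.2213 0.025 ]
rN- [0.3796 0.1464 0.025 ]
turqN [ 0.5027 -0.0331  0.09  ]
turqF [ 0.6841 -0.03    0.09  ]
```

Request:
arm_command(plan=[{"grip": -1,"slide": [-0.084,-0.038,0],"spin": 0},{"grip": -1,"slide": [-0.084,-0.038,0],"spin": 0},{"grip": -1,"slide": [-0.084,-0.038,0],"spin": 0},{"grip": -1,"slide": [0,0,0.1],"spin": 0},{"grip": -1,"slide": [0,0,0.1],"spin": 0},{"grip": -1,"slide": [0,0,0],"spin": 0},{"grip": -1,"slide": [0,0,0],"spin": 0}])

```text
time: 3.62
tool_pos: [0.6596, -0.1373, 0.1984]
ee_rot: [-3.14, 0.003, -3.015]
wrist_force: [0.9, 0.5, 1.1]
width: 0.0941
finger_force: 0.0
```

Request:
arm_command(plan=[{"grip": -1,"slide": [0,0,0.084],"spin": 0},{"grip": -1,"slide": [0,0,0.084],"spin": 0},{"grip": -1,"slide": [0,0,0.084],"spin": 0},{"grip": -1,"slide": [0,0,0],"spin": 0},{"grip": 1,"slide": [0,0,0],"spin": 0},{"grip": 1,"slide": [0,0,0],"spin": 0},{"grip": 1,"slide": [0,0,0],"spin": 0},{"grip": 1,"slide": [0,0,0],"spin": 0},{"grip": 1,"slide": [0,0,0],"spin": 0},{"grip": 1,"slide": [0,0,0],"spin": 0}])

```text
time: 4.88
tool_pos: [0.6587, -0.1373, 0.0699]
ee_rot: [3.141, 0.0, -3.015]
wrist_force: [-0.2, 0.9, 0.9]
width: 0.0463
finger_force: 30.0
```

Request:
arm_command(plan=[{"grip": 1,"slide": [0,0,-0.06],"spin": 0},{"grip": 1,"slide": [0,0,-0.1],"spin": 0},{"grip": 1,"slide": [0,0,-0.1],"spin": 0},{"grip": 1,"slide": [0.03,0.05,0],"spin": 0},{"grip": 1,"slide": [0.06,0.104,0],"spin": 0},{"grip": 1,"slide": [0.06,0.104,0],"spin": 0},{"grip": 1,"slide": [0.06,0.104,0],"spin": 0},{"grip": 1,"slide": [0.06,0.104,0],"spin": 0},{"grip": 1,"slide": [0.06,0.104,0],"spin": 0},{"grip": 1,"slide": [0.053,0.105,0],"spin": 0}])

```text
time: 6.12
tool_pos: [0.4242, 0.1741, 0.1988]
ee_rot: [-3.142, -0.001, -3.015]
wrist_force: [1.0, 1.2, -1.7]
width: 0.0463
finger_force: 30.0
```

Request:
arm_command(plan=[{"grip": 1,"slide": [0,0,0],"spin": 0.98},{"grip": 1,"slide": [0,0,0],"spin": 0.98},{"grip": 1,"slide": [0,0,0],"spin": 0.98},{"grip": 1,"slide": [0,0,0],"spin": 0.98},{"grip": 1,"slide": [0,0,0.08],"spin": 0},{"grip": 1,"slide": [0,0,0],"spin": 0},{"grip": 1,"slide": [0,0,0],"spin": 0}])

```text
time: 7.0
tool_pos: [0.4262, 0.173, 0.1602]
ee_rot: [3.142, 0.0, 2.926]
wrist_force: [-0.0, -0.4, -1.9]
width: 0.046
finger_force: 30.0
```

Request:
arm_command(plan=[{"grip": 1,"slide": [0,0,0.066],"spin": 0},{"grip": 1,"slide": [0,0,0.066],"spin": 0},{"grip": 1,"slide": [0,0,0],"spin": 0}])

```text
time: 7.38
tool_pos: [0.4248, 0.1726, 0.0926]
ee_rot: [-3.14, -0.004, 2.926]
wrist_force: [-0.4, -0.6, -3.0]
width: 0.0463
finger_force: 30.0
```

```bash
python3 - <<'E'
from h import *
w=snapshot('wrist');s=snapshot('side')
a=w[0:400,250:500];b=cv2.resize(s[150:250,190:360],None,fx=3,fy=3,interpolation=cv2.INTER_CUBIC)
o=np.zeros((400,770,3),np.uint8);o[:,:250]=a;o[:300,255:765]=b
cv2.imwrite('pics/c1.png',o[:,:,::-1]);print(sensors.get_obs()['tool_pos'])
E
```

```text
[0.42724926 0.17332921 0.09563057]
```

View pics/c1.png

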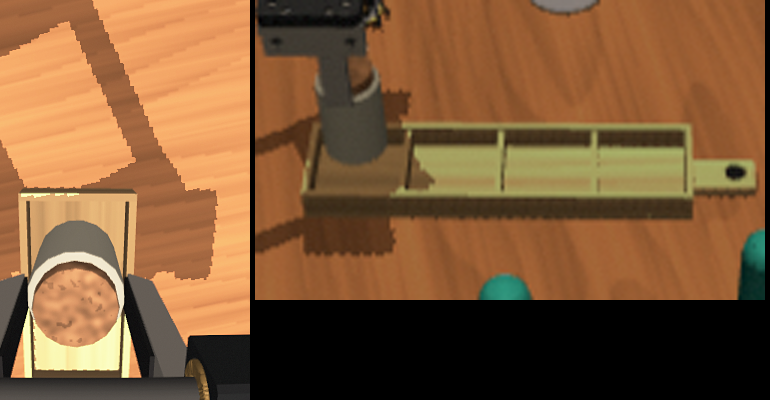

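The pot hangs centred over the nearest compartment in both views, so I lower it.

Request:
arm_command(plan=[{"grip": 1,"slide": [0,0,0.03],"spin": 0},{"grip": 1,"slide": [0,0,0.024],"spin": 0},{"grip": 1,"slide": [0,0,0.01],"spin": 0},{"grip": 1,"slide": [0,0,0],"spin": 0}])

```text
time: 7.98
tool_pos: [0.4256, 0.1729, 0.061]
ee_rot: [-3.141, -0.001, 2.926]
wrist_force: [-0.1, 0.5, -2.5]
width: 0.0461
finger_force: 30.0
```

Weight is still on the gripper, so I creep down in 1 mm steps.

Request:
arm_command(plan=[{"grip": 1,"slide": [0,0,0.002],"spin": 0},{"grip": 1,"slide": [0,0,0.002],"spin": 0},{"grip": 1,"slide": [0,0,0],"spin": 0}])

```text
time: 8.35
tool_pos: [0.4262, 0.1731, 0.0598]
ee_rot: [3.141, 0.0, 2.926]
wrist_force: [-0.9, 0.1, -2.6]
width: 0.0464
finger_force: 30.0
```

Request:
arm_command(plan=[{"grip": 1,"slide": [0,0,0.002],"spin": 0},{"grip": 1,"slide": [0,0,0.002],"spin": 0},{"grip": 1,"slide": [0,0,0],"spin": 0}])

```text
time: 8.72
tool_pos: [0.4266, 0.1732, 0.0587]
ee_rot: [3.141, 0.001, 2.926]
wrist_force: [-0.6, 0.6, 3.8]
width: 0.0461
finger_force: 30.0
```

Request:
arm_command(plan=[{"grip": -1,"slide": [0,0,0],"spin": 0},{"grip": -1,"slide": [0,0,0],"spin": 0},{"grip": -1,"slide": [0,0,0],"spin": 0},{"grip": -1,"slide": [0,0,0],"spin": 0},{"grip": -1,"slide": [0,0,-0.06],"spin": 0},{"grip": -1,"slide": [0,0,-0.12],"spin": 0},{"grip": -1,"slide": [0,0,-0.12],"spin": 0}])

```text
time: 9.6
tool_pos: [0.4256, 0.1729, 0.2088]
ee_rot: [-3.141, -0.001, 2.926]
wrist_force: [2.0, -0.3, -0.1]
width: 0.094
finger_force: 0.0
```

Request:
arm_command(plan=[{"grip": -1,"slide": [-0.065,-0.079,0],"spin": 0},{"grip": -1,"slide": [-0.065,-0.079,0],"spin": 0},{"grip": -1,"slide": [-0.065,-0.079,0],"spin": 0},{"grip": -1,"slide": [-0.065,-0.079,0],"spin": 0},{"grip": -1,"slide": [-0.065,-0.079,0],"spin": 0},{"grip": -1,"slide": [-0.065,-0.079,0],"spin": 0},{"grip": -1,"slide": [-0.065,-0.079,0],"spin": 0}])

```text
time: 10.48
tool_pos: [0.5898, -0.1473, 0.2075]
ee_rot: [3.141, 0.0, 2.926]
wrist_force: [0.6, 0.0, 0.5]
width: 0.094
finger_force: 0.0
```

Request:
arm_command(plan=[{"grip": -1,"slide": [0,0,0],"spin": -0.98},{"grip": -1,"slide": [0,0,0],"spin": -0.98},{"grip": -1,"slide": [0,0,0],"spin": -0.98},{"grip": -1,"slide": [0,0,0],"spin": -0.98},{"grip": -1,"slide": [0,0,0],"spin": 0},{"grip": -1,"slide": [0,0,0],"spin": 0}])

```text
time: 11.22
tool_pos: [0.5892, -0.1457, 0.2075]
ee_rot: [3.141, -0.0, -3.016]
wrist_force: [-0.8, 0.4, -0.5]
width: 0.0941
finger_force: 0.0
```

Request:
arm_command(plan=[{"grip": -1,"slide": [0,0,0.087],"spin": 0},{"grip": -1,"slide": [0,0,0.087],"spin": 0},{"grip": -1,"slide": [0,0,0.087],"spin": 0},{"grip": -1,"slide": [0,0,0],"spin": 0},{"grip": 1,"slide": [0,0,0],"spin": 0},{"grip": 1,"slide": [0,0,0],"spin": 0},{"grip": 1,"slide": [0,0,0],"spin": 0},{"grip": 1,"slide": [0,0,0],"spin": 0},{"grip": 1,"slide": [0,0,0],"spin": 0},{"grip": 1,"slide": [0,0,0],"spin": 0}])

```text
time: 12.48
tool_pos: [0.5891, -0.1458, 0.0772]
ee_rot: [3.142, -0.0, -3.015]
wrist_force: [1.2, -0.5, -0.7]
width: 0.0372
finger_force: 0.1
```

Request:
arm_command(plan=[{"grip": 1,"slide": [0,0,0],"spin": 0},{"grip": 1,"slide": [0,0,0],"spin": 0}])

```text
time: 12.72
tool_pos: [0.5892, -0.1458, 0.0771]
ee_rot: [-3.142, 0.0, -3.015]
wrist_force: [-0.1, 0.5, 0.5]
width: 0.0349
finger_force: 30.0
```

Request:
arm_command(plan=[{"grip": 1,"slide": [0,0,-0.05],"spin": 0},{"grip": 1,"slide": [0,0,-0.1],"spin": 0},{"grip": 1,"slide": [0,0,-0.1],"spin": 0},{"grip": 1,"slide": [0.01,0.05,0],"spin": 0},{"grip": 1,"slide": [0.017,0.1,0],"spin": 0},{"grip": 1,"slide": [0.017,0.1,0],"spin": 0},{"grip": 1,"slide": [0.017,0.1,0],"spin": 0},{"grip": 1,"slide": [0.017,0.1,0],"spin": 0},{"grip": 1,"slide": [0.017,0.1,0],"spin": 0},{"grip": 1,"slide": [0.014,0.076,0],"spin": 0}])

```text
time: 13.98
tool_pos: [0.493, 0.1602, 0.1999]
ee_rot: [3.141, -0.004, -3.013]
wrist_force: [-0.1, 0.9, -0.3]
width: 0.0353
finger_force: 30.0
```

Request:
arm_command(plan=[{"grip": 1,"slide": [0,0,0],"spin": 0.98},{"grip": 1,"slide": [0,0,0],"spin": 0.98},{"grip": 1,"slide": [0,0,0],"spin": 0.98},{"grip": 1,"slide": [0,0,0],"spin": 0.98},{"grip": 1,"slide": [0,0,0.08],"spin": 0},{"grip": 1,"slide": [0,0,0],"spin": 0},{"grip": 1,"slide": [0,0,0],"spin": 0}])

```text
time: 14.85
tool_pos: [0.495, 0.1582, 0.162]
ee_rot: [-3.141, -0.001, 2.927]
wrist_force: [-0.2, 0.4, -1.4]
width: 0.0351
finger_force: 30.0
```

Request:
arm_command(plan=[{"grip": 1,"slide": [0,0,0.07],"spin": 0},{"grip": 1,"slide": [0,0,0.07],"spin": 0},{"grip": 1,"slide": [0,0,0.04],"spin": 0},{"grip": 1,"slide": [0,0,0.008],"spin": 0},{"grip": 1,"slide": [0,0,0.002],"spin": 0},{"grip": 1,"slide": [0,0,0],"spin": 0},{"grip": 1,"slide": [0,0,0],"spin": 0}])

```text
time: 15.72
tool_pos: [0.4964, 0.1581, 0.0684]
ee_rot: [3.141, 0.002, 2.926]
wrist_force: [-0.0, 0.6, -1.1]
width: 0.0351
finger_force: 30.0
```

Request:
arm_command(plan=[{"grip": 1,"slide": [0,0,0.002],"spin": 0},{"grip": 1,"slide": [0,0,0.002],"spin": 0},{"grip": 1,"slide": [0,0,0.001],"spin": 0},{"grip": 1,"slide": [0,0,0],"spin": 0}])

```text
time: 16.23
tool_pos: [0.4963, 0.1578, 0.066]
ee_rot: [3.141, 0.002, 2.926]
wrist_force: [-1.2, -1.0, 5.2]
width: 0.0349
finger_force: 30.0
```

Request:
arm_command(plan=[{"grip": -1,"slide": [0,0,0],"spin": 0},{"grip": -1,"slide": [0,0,0],"spin": 0},{"grip": -1,"slide": [0,0,0],"spin": 0},{"grip": -1,"slide": [0,0,0],"spin": 0},{"grip": -1,"slide": [0,0,0],"spin": 0},{"grip": -1,"slide": [0,0,-0.06],"spin": 0},{"grip": -1,"slide": [0,0,-0.12],"spin": 0},{"grip": -1,"slide": [0,0,-0.12],"spin": 0}])

```text
time: 17.23
tool_pos: [0.4951, 0.1578, 0.2158]
ee_rot: [-3.141, -0.001, 2.926]
wrist_force: [0.8, 0.1, -0.3]
width: 0.0941
finger_force: 0.0
```

Request:
arm_command(plan=[{"grip": -1,"slide": [-0.03,-0.1,0],"spin": 0},{"grip": -1,"slide": [-0.03,-0.1,0],"spin": 0},{"grip": -1,"slide": [-0.03,-0.1,0],"spin": 0},{"grip": -1,"slide": [-0.03,-0.1,0],"spin": 0},{"grip": -1,"slide": [-0.03,-0.1,0],"spin": 0},{"grip": -1,"slide": [-0.03,-0.1,0],"spin": 0}])

```text
time: 17.98
tool_pos: [0.5193, -0.1561, 0.2147]
ee_rot: [3.141, 0.0, 2.926]
wrist_force: [0.3, -0.4, 0.3]
width: 0.0938
finger_force: 0.0
```

Request:
arm_command(plan=[{"grip": -1,"slide": [0,0,0],"spin": -0.98},{"grip": -1,"slide": [0,0,0],"spin": -0.98},{"grip": -1,"slide": [0,0,0],"spin": -0.98},{"grip": -1,"slide": [0,0,0],"spin": -0.98},{"grip": -1,"slide": [0,0,0],"spin": 0},{"grip": -1,"slide": [0,0,0],"spin": 0}])

```text
time: 18.73
tool_pos: [0.5193, -0.1544, 0.2146]
ee_rot: [3.141, -0.0, -3.016]
wrist_force: [-0.5, 0.3, 0.5]
width: 0.0939
finger_force: 0.0
```

Request:
arm_command(plan=[{"grip": -1,"slide": [0,0,0.073],"spin": 0},{"grip": -1,"slide": [0,0,0.073],"spin": 0},{"grip": -1,"slide": [0,0,0.073],"spin": 0},{"grip": -1,"slide": [0,0,0],"spin": 0},{"grip": 1,"slide": [0,0,0],"spin": 0},{"grip": 1,"slide": [0,0,0],"spin": 0},{"grip": 1,"slide": [0,0,0],"spin": 0},{"grip": 1,"slide": [0,0,0],"spin": 0},{"grip": 1,"slide": [0,0,0],"spin": 0},{"grip": 1,"slide": [0,0,0],"spin": 0}])

```text
time: 19.98
tool_pos: [0.5194, -0.1544, 0.1052]
ee_rot: [3.142, 0.0, -3.015]
wrist_force: [0.2, -0.1, -0.3]
width: 0.0371
finger_force: 0.0
```

Request:
arm_command(plan=[{"grip": 1,"slide": [0,0,0],"spin": 0},{"grip": 1,"slide": [0,0,0],"spin": 0}])

```text
time: 20.23
tool_pos: [0.5205, -0.1556, 0.1075]
ee_rot: [-3.138, 0.003, -3.015]
wrist_force: [-1.3, -0.4, 5.9]
width: 0.0172
finger_force: 2.8
```

```bash
python3 - <<'E'
from h import *
w=snapshot('wrist');s=snapshot('side')
o=np.zeros((440,800,3),np.uint8);o[:,:320]=w[0:440,160:480];o[:390,325:]=cv2.resize(s[230:360,225:383],None,fx=3,fy=3,interpolation=cv2.INTER_CUBIC)[:, :475]
cv2.imwrite('pics/c2.png',o[:,:,::-1]);o=sensors.get_obs();print(o['tool_pos'],o['width'],o['wrist_force'],o['wrist_torque'])
E
```

```text
Traceback (most recent call last):
ValueError: could not broadcast input array from shape (390,474,3) into shape (390,475,3)
```

```bash
python3 - <<'E'
from h import *
w=snapshot('wrist');s=snapshot('side')
o=np.zeros((440,800,3),np.uint8);o[:,:320]=w[0:440,160:480];o[:390,325:799]=cv2.resize(s[230:360,225:383],None,fx=3,fy=3,interpolation=cv2.INTER_CUBIC)
cv2.imwrite('pics/c2.png',o[:,:,::-1]);o=sensors.get_obs();print(o['tool_pos'],o['width'],o['wrist_force'],o['wrist_torque'])
E
```

```text
[ 0.52110738 -0.15384786  0.10874142] 0.0023509723327519373 [-1.15600029  2.49403003 11.48606938] [ 0.62982671  0.19040996 -0.01940288]
```

View pics/c2.png

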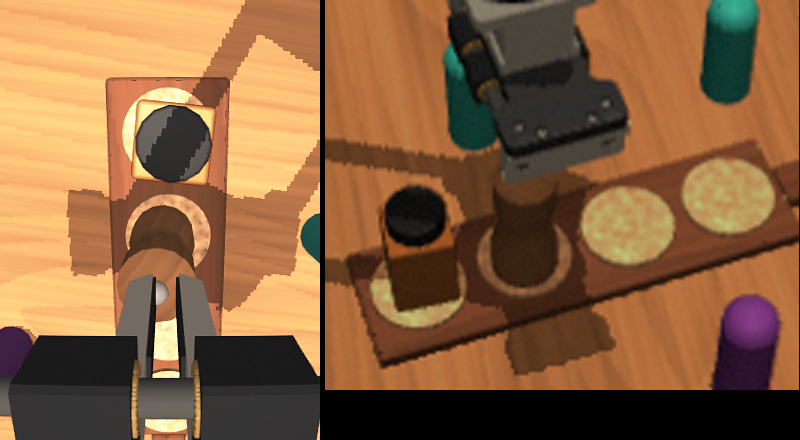

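The wrist view shows the mill still upright, ball at (160,292), with the fingers closing over it rather than holding the head. I brighten a fresh view with the TCP projected before acting.

```bash
python3 - <<'E'
from h import *
S=camera_info('side');W=camera_info('wrist');o=sensors.get_obs();s=snapshot('side');w=snapshot('wrist')
p=o['tool_pos'];ax=R(o['ee_rot'])[:,2]
P=np.array([p,p+.006*ax,p+.025*ax,[p[0],p[1],.123],[p[0],p[1],.016]])
def crop(im,i,x,y,ww,hh,f):
    c=cv2.resize(im[y:y+hh,x:x+ww],None,fx=f,fy=f,interpolation=cv2.INTER_CUBIC)
    c=np.clip(255*(c/255.)**.6,0,255).astype(np.uint8)
    for q,col in zip(proj(i,P),((255,0,0),(255,255,0),(0,255,0),(0,255,255),(255,0,255))):
        cv2.circle(c,tuple(int(v) for v in (q-[x,y])*f),2,col,-1)
    return c
a=crop(w,W,230,170,170,230,2.3);b=crop(s,S,255,230,100,132,4)
h=max(a.shape[0],b.shape[0]);out=np.zeros((h,a.shape[1]+b.shape[1],3),np.uint8);out[:a.shape[0],:a.shape[1]]=a;out[:b.shape[0],a.shape[1]:]=b
cv2.imwrite('pics/c3.png',out[:,:,::-1]);print(out.shape,p,ax,o['width'],o['finger_force'],o['wrist_force'])
E
```

```text
(529, 791, 3) [ 0.52110738 -0.15384786  0.10874142] [ 5.37560311e-03  6.06959962e-04 -9.99985367e-01] 0.0023509723327519373 5.835231003807166 [-1.15600029  2.49403003 11.48606938]
```

View pics/c3.png

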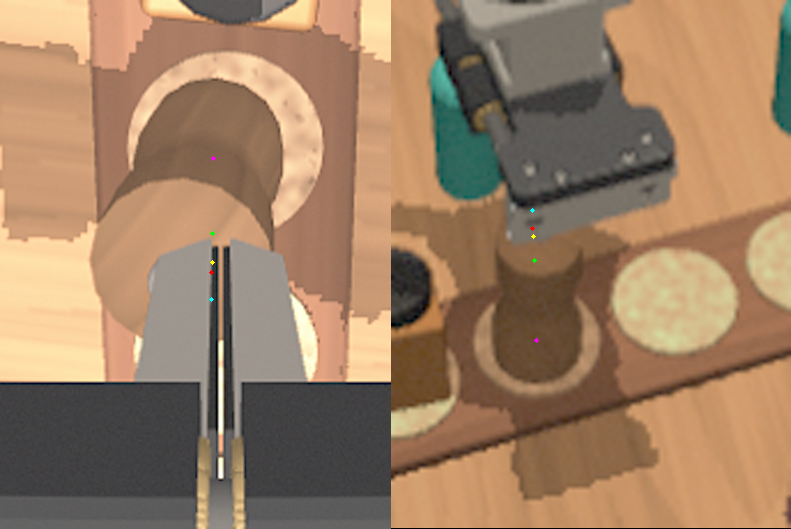

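```bash
python3 - <<'E'
from h import *
from bench import robot
print([ (k,getattr(robot,k)) for k in dir(robot) if not k.startswith('_')])
W=camera_info('wrist');f=lambda x,y:(230+x/2.3,170+y/2.3)
for n,p,z in(('disc',f(182,258),.112),('ball',f(155,275),.119),('tip@.084',f(222,245),.084),('tip@.112',f(222,245),.112),('foot',f(209,150),.016),('pad',f(226,140),.016)): print(n,onplane(W,[p],z)[0])
E
```

```text
[('IKError', <class 'bench.IKError'>), ('tip_reach', 0.025)]
disc [ 0.51760165 -0.16096404  0.112     ]
ball [ 0.51928703 -0.16619097  0.119     ]
tip@.084 [ 0.52425889 -0.15129304  0.084     ]
tip@.112 [ 0.51351639 -0.15276734  0.112     ]
foot [ 0.5189637  -0.15592215  0.016     ]
pad [ 0.5150284  -0.15099902  0.016     ]
```

```bash
python3 - <<'E'
from h import *
import pickle
i=pickle.load(open('w2.pkl','rb'));p=np.array([.5265,-.0953,.2957]);a=-3.013
x=np.array([np.cos(a),np.sin(a),0]);y=np.array([np.sin(a),-np.cos(a),0])
for d in(-.025,0.,.01,.025):
  print(d,[proj(i,p+e*x+s*.047*y-[0,0,d])[0].round(0) for e in(.008,0,-.008) for s in(-1,1)])
E
```

```text
-0.025 [array([216., 293.]), array([427., 293.]), array([217., 309.]), array([425., 309.]), array([218., 325.]), array([424., 325.])]
0.0 [array([228., 273.]), array([415., 273.]), array([229., 288.]), array([414., 288.]), array([231., 302.]), array([413., 302.])]
0.01 [array([233., 267.]), array([411., 267.]), array([234., 281.]), array([410., 281.]), array([235., 295.]), array([409., 295.])]
0.025 [array([239., 258.]), array([405., 258.]), array([239., 271.]), array([404., 271.]), array([240., 284.]), array([404., 284.])]
```

The two views explain the slip. In the wrist picture the fingertips lie about level with the reported TCP, not 25 mm ahead, so they slid over the mill's ball. I lift straight up with the fingers still closed so the mill settles upright, then grip about 27 mm lower.

Request:
arm_command(plan=[{"grip": 1,"slide": [0,0,-0.006],"spin": 0},{"grip": 1,"slide": [0,0,-0.01],"spin": 0},{"grip": 1,"slide": [0,0,-0.02],"spin": 0},{"grip": 1,"slide": [0,0,-0.06],"spin": 0},{"grip": 1,"slide": [0,0,-0.1],"spin": 0},{"grip": -1,"slide": [0,0,0],"spin": 0},{"grip": -1,"slide": [0,0,0],"spin": 0},{"grip": -1,"slide": [0,0,0],"spin": 0},{"grip": -1,"slide": [0,0,0],"spin": 0},{"grip": -1,"slide": [0,0,0],"spin": 0}])

```text
time: 21.78
tool_pos: [0.519, -0.1543, 0.2023]
ee_rot: [3.141, -0.001, -3.015]
wrist_force: [-0.5, -0.3, 0.3]
width: 0.0469
finger_force: 0.0
```

```bash
python3 - <<'E'
from h import *
import pickle
W=camera_info('wrist');w=snapshot('wrist');s=snapshot('side');t=snapshot('top');o=sensors.get_obs()
pickle.dump(W,open('w4.pkl','wb'))
out=np.zeros((600,800,3),np.uint8);out[:360,:320]=w[:360,160:480]
out[:360,325:757]=cv2.resize(s[240:360,230:374],None,fx=3,fy=3,interpolation=cv2.INTER_CUBIC)
out[365:600,:264]=cv2.resize(s[170:264,200:306],None,fx=2.5,fy=2.5,interpolation=cv2.INTER_CUBIC)[:,:264]
out[365:600,270:670]=cv2.resize(t[145:239,230:390],None,fx=2.5,fy=2.5,interpolation=cv2.INTER_CUBIC)
cv2.imwrite('pics/c4.png',out[:,:,::-1]);print(o['tool_pos'],o['width'],o['wrist_force'])
E
```

```text
[ 0.51927321 -0.15438623  0.20292926] 0.05892735576474299 [0.29352081 0.45452807 0.2686139 ]
```

View pics/c4.png

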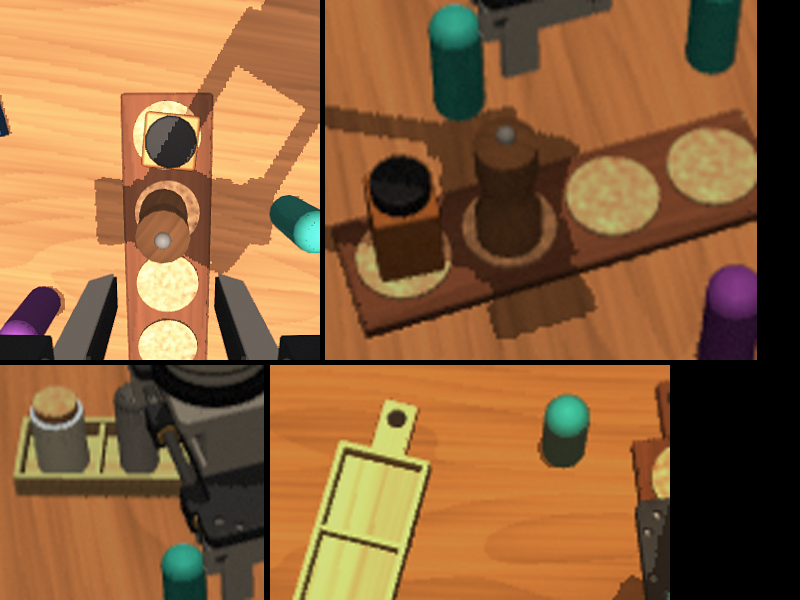

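The mill stands upright on its pad with its ball back at side pixel (290,284), the same as at the start. Pot and shaker stand in the first two compartments.

```bash
python3 - <<'E'
from h import *
import pickle
W=pickle.load(open('w4.pkl','rb'));print(onplane(W,[(322,241)],.119),onplane(W,[(331,142)],.098))
E
```

```text
[[ 0.5174649  -0.15505501  0.119     ]] [[ 0.44937374 -0.15724777  0.098     ]]
```

Request:
arm_command(plan=[{"grip": -1,"slide": [0,0,0],"spin": 0},{"grip": -1,"slide": [0,0,0],"spin": 0},{"grip": -1,"slide": [0,0,0],"spin": 0},{"grip": -1,"slide": [0,0,0.04],"spin": 0}])

```text
time: 22.42
tool_pos: [0.5205, -0.1549, 0.185]
ee_rot: [-3.139, 0.004, -3.015]
wrist_force: [-0.4, 1.1, -0.8]
width: 0.0932
finger_force: 0.0
```

Request:
arm_command(plan=[{"grip": -1,"slide": [0,0,0.07],"spin": 0},{"grip": -1,"slide": [0,0,0.07],"spin": 0},{"grip": -1,"slide": [0,0,0.066],"spin": 0},{"grip": 1,"slide": [0,0,0],"spin": 0},{"grip": 1,"slide": [0,0,0],"spin": 0},{"grip": 1,"slide": [0,0,0],"spin": 0},{"grip": 1,"slide": [0,0,0],"spin": 0},{"grip": 1,"slide": [0,0,0],"spin": 0},{"grip": 1,"slide": [0,0,0],"spin": 0},{"grip": 1,"slide": [0,0,0],"spin": 0}])

```text
time: 23.68
tool_pos: [0.5196, -0.1546, 0.0805]
ee_rot: [-3.141, 0.001, -3.015]
wrist_force: [-0.3, -0.3, 1.8]
width: 0.0396
finger_force: 30.0
```

Request:
arm_command(plan=[{"grip": 1,"slide": [0,0,-0.05],"spin": 0},{"grip": 1,"slide": [0,0,-0.1],"spin": 0},{"grip": 1,"slide": [0,0,-0.11],"spin": 0},{"grip": 1,"slide": [-0.015,0.05,0],"spin": 0},{"grip": 1,"slide": [-0.029,0.1,0],"spin": 0},{"grip": 1,"slide": [-0.029,0.1,0],"spin": 0},{"grip": 1,"slide": [-0.029,0.1,0],"spin": 0},{"grip": 1,"slide": [-0.029,0.1,0],"spin": 0},{"grip": 1,"slide": [-0.029,0.1,0],"spin": 0},{"grip": 1,"slide": [-0.008,0.027,0],"spin": 0}])

```text
time: 24.92
tool_pos: [0.5657, 0.1453, 0.209]
ee_rot: [3.141, -0.002, -3.011]
wrist_force: [0.6, -0.3, -2.1]
width: 0.0394
finger_force: 29.9
```

Request:
arm_command(plan=[{"grip": 1,"slide": [0,0,0],"spin": 0.98},{"grip": 1,"slide": [0,0,0],"spin": 0.98},{"grip": 1,"slide": [0,0,0],"spin": 0.98},{"grip": 1,"slide": [0,0,0],"spin": 0.98},{"grip": 1,"slide": [0,0,0.08],"spin": 0},{"grip": 1,"slide": [0,0,0],"spin": 0},{"grip": 1,"slide": [0,0,0],"spin": 0}])

```text
time: 25.8
tool_pos: [0.5665, 0.1419, 0.1708]
ee_rot: [-3.142, 0.0, 2.925]
wrist_force: [-0.3, 0.6, -1.2]
width: 0.0395
finger_force: 29.9
```

Request:
arm_command(plan=[{"grip": 1,"slide": [0,0,0.07],"spin": 0},{"grip": 1,"slide": [0,0,0.07],"spin": 0},{"grip": 1,"slide": [0,0,0.046],"spin": 0},{"grip": 1,"slide": [0,0,0.008],"spin": 0},{"grip": 1,"slide": [0,0,0.002],"spin": 0},{"grip": 1,"slide": [0,0,0],"spin": 0},{"grip": 1,"slide": [0,0,0],"spin": 0}])

```text
time: 26.68
tool_pos: [0.5671, 0.1425, 0.0736]
ee_rot: [3.141, 0.002, 2.926]
wrist_force: [0.0, -0.5, -1.5]
width: 0.0392
finger_force: 29.9
```

Request:
arm_command(plan=[{"grip": 1,"slide": [0,0,0.004],"spin": 0},{"grip": 1,"slide": [0,0,0.002],"spin": 0},{"grip": 1,"slide": [0,0,0.001],"spin": 0},{"grip": 1,"slide": [0,0,0],"spin": 0}])

```text
time: 27.18
tool_pos: [0.5666, 0.1423, 0.0695]
ee_rot: [3.141, 0.001, 2.926]
wrist_force: [-0.8, -1.3, 3.5]
width: 0.0395
finger_force: 30.0
```

Request:
arm_command(plan=[{"grip": -1,"slide": [0,0,0],"spin": 0},{"grip": -1,"slide": [0,0,0],"spin": 0},{"grip": -1,"slide": [0,0,0],"spin": 0},{"grip": -1,"slide": [0,0,0],"spin": 0},{"grip": -1,"slide": [0,0,0],"spin": 0},{"grip": -1,"slide": [0,0,-0.06],"spin": 0},{"grip": -1,"slide": [0,0,-0.12],"spin": 0},{"grip": -1,"slide": [0,0,-0.12],"spin": 0}])

```text
time: 28.18
tool_pos: [0.5658, 0.1423, 0.2198]
ee_rot: [-3.141, -0.001, 2.926]
wrist_force: [1.3, 1.0, 0.8]
width: 0.0941
finger_force: 0.0
```

Request:
arm_command(plan=[{"grip": -1,"slide": [0.0165,-0.1065,0],"spin": 0},{"grip": -1,"slide": [0.0165,-0.1065,0],"spin": 0},{"grip": -1,"slide": [0.0165,-0.1065,0],"spin": 0},{"grip": -1,"slide": [0.0165,-0.1065,0],"spin": 0},{"grip": -1,"slide": [0.0165,-0.1065,0],"spin": 0},{"grip": -1,"slide": [0.0165,-0.1065,0],"spin": 0}])

```text
time: 28.92
tool_pos: [0.4488, -0.1606, 0.2188]
ee_rot: [-3.142, 0.001, 2.926]
wrist_force: [0.6, -0.6, 0.1]
width: 0.0943
finger_force: 0.0
```

Request:
arm_command(plan=[{"grip": -1,"slide": [0,0,0],"spin": -0.98},{"grip": -1,"slide": [0,0,0],"spin": -0.98},{"grip": -1,"slide": [0,0,0],"spin": -0.98},{"grip": -1,"slide": [0,0,0],"spin": -0.98},{"grip": -1,"slide": [0,0,0],"spin": 0},{"grip": -1,"slide": [0,0,0],"spin": 0}])

```text
time: 29.68
tool_pos: [0.4496, -0.1591, 0.2187]
ee_rot: [3.142, 0.0, -3.016]
wrist_force: [0.9, -0.3, -0.3]
width: 0.0942
finger_force: 0.0
```

Request:
arm_command(plan=[{"grip": -1,"slide": [0,0,0.09],"spin": 0},{"grip": -1,"slide": [0,0,0.09],"spin": 0},{"grip": -1,"slide": [0,0,0.09],"spin": 0},{"grip": -1,"slide": [0,0,0.043],"spin": 0},{"grip": 1,"slide": [0,0,0],"spin": 0},{"grip": 1,"slide": [0,0,0],"spin": 0},{"grip": 1,"slide": [0,0,0],"spin": 0},{"grip": 1,"slide": [0,0,0],"spin": 0},{"grip": 1,"slide": [0,0,0],"spin": 0},{"grip": 1,"slide": [0,0,0],"spin": 0}])

```text
time: 30.92
tool_pos: [0.4498, -0.1593, 0.0626]
ee_rot: [-3.141, 0.001, -3.015]
wrist_force: [-0.1, 0.4, 0.5]
width: 0.0421
finger_force: 29.1
```

Request:
arm_command(plan=[{"grip": 1,"slide": [0,0,0],"spin": 0},{"grip": 1,"slide": [0,0,0],"spin": 0}])

```text
time: 31.18
tool_pos: [0.4498, -0.1593, 0.0626]
ee_rot: [-3.141, 0.001, -3.015]
wrist_force: [-0.9, -0.6, 2.2]
width: 0.0423
finger_force: 29.1
```

Request:
arm_command(plan=[{"grip": 1,"slide": [0,0,-0.05],"spin": 0},{"grip": 1,"slide": [0,0,-0.11],"spin": 0},{"grip": 1,"slide": [0,0,-0.11],"spin": 0},{"grip": 1,"slide": [-0.03,0.035,0],"spin": 0},{"grip": 1,"slide": [-0.075,0.088,0],"spin": 0},{"grip": 1,"slide": [-0.075,0.088,0],"spin": 0},{"grip": 1,"slide": [-0.075,0.088,0],"spin": 0},{"grip": 1,"slide": [-0.075,0.088,0],"spin": 0},{"grip": 1,"slide": [-0.075,0.088,0],"spin": 0},{"grip": 1,"slide": [-0.038,0.046,0],"spin": 0}])

```text
time: 32.42
tool_pos: [0.6367, 0.13, 0.1947]
ee_rot: [3.141, -0.003, -3.012]
wrist_force: [-0.9, -0.8, -1.6]
width: 0.0423
finger_force: 29.1
```

Request:
arm_command(plan=[{"grip": 1,"slide": [0,0,0],"spin": 0.98},{"grip": 1,"slide": [0,0,0],"spin": 0.98},{"grip": 1,"slide": [0,0,0],"spin": 0.98},{"grip": 1,"slide": [0,0,0],"spin": 0.98},{"grip": 1,"slide": [0,0,0],"spin": 0},{"grip": 1,"slide": [0,0,0],"spin": 0}])

```text
time: 33.17
tool_pos: [0.6362, 0.1272, 0.1963]
ee_rot: [-3.141, -0.001, 2.927]
wrist_force: [-0.5, 0.7, -2.1]
width: 0.0426
finger_force: 29.1
```

Request:
arm_command(plan=[{"grip": 1,"slide": [0,0,0.09],"spin": 0},{"grip": 1,"slide": [0,0,0.09],"spin": 0},{"grip": 1,"slide": [0,0,0.08],"spin": 0},{"grip": 1,"slide": [0,0,0.016],"spin": 0},{"grip": 1,"slide": [0,0,0.005],"spin": 0},{"grip": 1,"slide": [0,0,0],"spin": 0},{"grip": 1,"slide": [0,0,0],"spin": 0}])

```text
time: 34.05
tool_pos: [0.6378, 0.1274, 0.0591]
ee_rot: [3.14, 0.004, 2.926]
wrist_force: [0.6, 0.8, -2.2]
width: 0.0425
finger_force: 29.1
```

Request:
arm_command(plan=[{"grip": 1,"slide": [0,0,0.006],"spin": 0},{"grip": 1,"slide": [0,0,0.004],"spin": 0},{"grip": 1,"slide": [0,0,0.002],"spin": 0},{"grip": 1,"slide": [0,0,0],"spin": 0}])

```text
time: 34.55
tool_pos: [0.6366, 0.1273, 0.0517]
ee_rot: [3.141, 0.001, 2.926]
wrist_force: [-2.4, 0.4, 3.1]
width: 0.0426
finger_force: 29.1
```

Request:
arm_command(plan=[{"grip": -1,"slide": [0,0,0],"spin": 0},{"grip": -1,"slide": [0,0,0],"spin": 0},{"grip": -1,"slide": [0,0,0],"spin": 0},{"grip": -1,"slide": [0,0,0],"spin": 0},{"grip": -1,"slide": [0,0,0],"spin": 0},{"grip": -1,"slide": [0,0,-0.06],"spin": 0},{"grip": -1,"slide": [0,0,-0.12],"spin": 0},{"grip": -1,"slide": [0,0,-0.12],"spin": 0},{"grip": -1,"slide": [0,0,-0.12],"spin": 0}])

```text
time: 35.67
tool_pos: [0.6362, 0.1272, 0.2627]
ee_rot: [3.141, 0.0, 2.926]
wrist_force: [0.8, 0.4, -0.1]
width: 0.0943
finger_force: 0.0
```

Request:
arm_command(plan=[{"grip": -1,"slide": [0.1,0,0],"spin": 0},{"grip": -1,"slide": [0.1,0,0],"spin": 0},{"grip": -1,"slide": [0.1,0,0],"spin": 0},{"grip": -1,"slide": [0.1,0,0],"spin": 0},{"grip": -1,"slide": [0.1,0,0],"spin": 0},{"grip": -1,"slide": [0.1,0,0],"spin": 0},{"grip": -1,"slide": [0,0,0],"spin": 0},{"grip": -1,"slide": [0,0,0],"spin": 0}])

```text
time: 36.67
tool_pos: [0.3439, 0.1913, 0.2609]
ee_rot: [3.141, 0.001, 2.926]
wrist_force: [-0.2, -0.4, 0.1]
width: 0.094
finger_force: 0.0
```

```bash
python3 - <<'E'
from h import *
s=snapshot('side');t=snapshot('top');o=sensors.get_obs()
out=np.zeros((600,800,3),np.uint8)
out[:400]=cv2.resize(s[130:260,140:400],(800,400),interpolation=cv2.INTER_CUBIC)
out[405:600,:]=cv2.resize(t[80:340,60:560],(800,416),interpolation=cv2.INTER_AREA)[110:305]
cv2.imwrite('pics/f.png',out[:,:,::-1]);print(o['tool_pos'])
a=cv2.absdiff(cv2.imread('pics/side0.png'),s[:,:,::-1]).max(2)
for n,(x,y,w,h) in dict(glass=(275,90,40,70),pliers=(325,395,105,40),carton=(245,390,65,65),specs=(200,125,40,40)).items(): print(n,(a[y:y+h,x:x+w]>40).mean())
E
```

```text
[0.34427428 0.19112919 0.26045821]
glass 0.0
pliers 0.0
carton 0.0
specs 0.0
```

View pics/f.png

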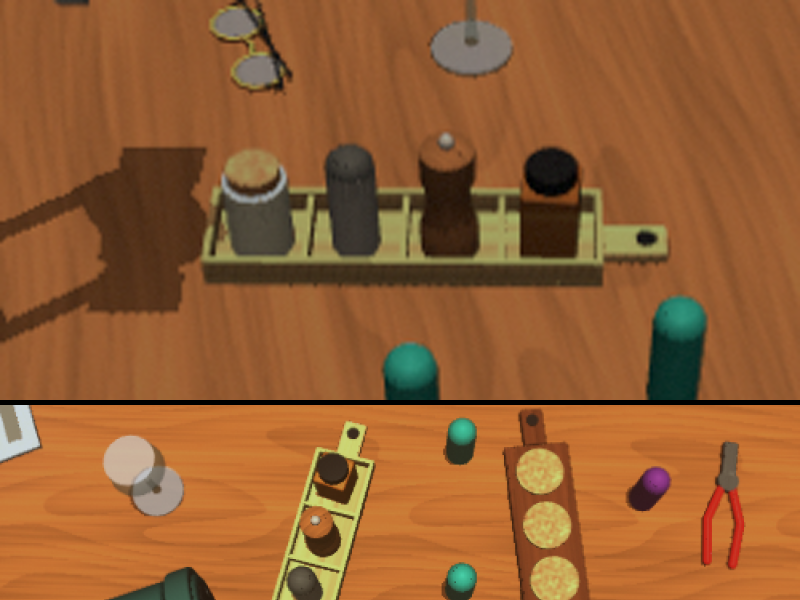

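All four containers stand upright, one to a compartment: pot (255,215), shaker (353,210), mill (447,205), jar (551,210) at the handle end. The bystanders show no change in the side view, so I hand in.

```bash
python3 -c "
from bench import ticket
print(ticket.close_job())"
```

```text
the job is handed in; nothing more can be done
None
```

Job handed in at about 37 s: pot, shaker, mill and jar stand upright in the new rack in reverse order, and the bystanders show no change; the first mill grasp slipped off its top, tilting it by an estimated 4° on its pad before a lower grip held.

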